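# Wind the bath timer to its stop and set six minutes

## Robot

A 7-joint arm with a two-finger parallel gripper is mounted at the origin on the work surface. World frame = base frame: x ahead of the robot, y to its left, z up, the work surface at z = 0. Lengths are in m, angles in rad, forces in N, time in s.
With the tool pointing down it reaches from about 0.425 to 0.875 m from the base axis. Payload 4.7 kg.
Tool frame: the origin (TCP) lies on the centre line of the jaws, within the pads' length; the fingertips stand 19 mm ahead of it and the grasp point (between the pads) is the TCP; x points along the fingers, z is the direction in which the jaws open and shut, and the axes are right-handed (so a half turn about x gives the same grasp; the last joint's range is limited). The gripper opens to 87 mm and grips with 3 to 60 N. Pads are 19 mm wide; open, the fingers measure 117 mm over their backs; the gripper's body (75 mm by 190 mm) begins 51 mm behind the grasp point.
Start: joints at [1.342, 0.321, -0.07, 1.45, 0.023, 1.371, -0.057], TCP at [0.156, -0.631, 0.242] pointing down, gripper open.
Joint ranges: [-2.86, 2.86], [-0.3, 2.09], [-1.38, 1.24], [0.06, 2.45], [-1.56, 4.7], [0.09, 2.05], [-2.69, 2.69]. Speed limits (rad/s): [2.57, 2.57, 3.14, 3.14, 3.14, 3.14, 3.14].

## Interface

Orientations are given as a rotation vector (axis times angle).
In Python, from bench import get_state, get_image, camera_info, close_job gives the robot as it stands.
- The arm moves only by the tool jog_arm, never from a script. Its argument "targets" is a list of rows, each a list of 7 numbers: the turn, a rotation vector about the tool's x, y, z in degrees, then the shift along the tool's x, y, z in cm, then the finger opening in cm, from 0 to 8.7. In form: [[wx, wy, wz, tx, ty, tz, jaw], ...]. A call has 1 to 10 rows; each row shifts and turns the commanded pose from where the row before left it, along the tool's axes as they then stand; what a row does not reach is not made up. A row lasts 1/8 s, in which the tool goes at most 62.5 mm and 10.7 degrees, less where a joint would pass 70% of its speed; a pose out of reach is approached as far as the arm can. A call is refused whole if a number of a shift passes 6.25 or a number of a turn 10.7, either way. A call with a gripper value outside its range is refused whole. The fingers move at their own pace and stop on an object; "squeeze" is the grip in N (left out, the last holds). Time passes only in rows, so rows that do not move let the fingers close. It gives the time, the measured TCP pose, the force and the opening at its end, in the units of the state.
- get_state(): the state, without advancing time (a new reading comes with each control period).
- get_image(name): name is "scene" or "top" or "wrist"; returns (picture, depth): 480x640x3 uint8, red, green, blue; 480x640 float32, m along the optical axis (not along the pixel's ray), 0 where there is no reading.
- camera_info(name): a dict with "intrinsics" (3x3 intrinsics, pixels), "world_from_camera" (4x4, takes a point from camera to world coordinates); the wrist camera has in their place "mount" (4x4, takes a point from camera to tool coordinates, whose origin is the TCP and whose axes are the tool frame's). Camera axes: x right, y up, looking along -z (the intrinsics and any distortion apply to the point x, -y, -z); pixel columns grow to the right and rows downward; lengths in m; the calibration is good to about 2 mm. A picture is of the moment at which its call begins: read the wrist's pose just before it. camera_info takes no time and is no camera call.
- close_job(): hands the job in, once; it reports no verdict.
The state is a dict: "time": time; "joint_positions": joint angles; "qd": joint speeds; "joint_torque": joint torques, N m; "position": TCP position; "tool_rot": TCP orientation; "ft_force": force on the tool from outside, world axes, zero at the start; "torque": the same for the moment, N m; "grip_width": opening from 0.0 (shut) to 1.0 (fully open).
Only numpy, scipy, OpenCV 4.12 (cv2) and the standard library are available. Lean on these libraries where they do the work, as an engineer would, in place of code of your own. Each camera call takes 0.05 s, during which the arm holds its last target.

## Task

Wind the bath timer on the soap ledge clockwise past its ten-minute top mark until you feel its springy end stop press back firmly, and hold it there a moment without forcing it. Then turn it back down to six minutes and let go of it. Leave the soap, rack, tin and tumbler where they are.

Things in the scene. Friction and masses are not known exactly. Their poses are not given: they have to be found in the camera images.
- timer: Fixed foot of the wind-up bath timer: white plastic drum 76 mm across, 42 mm high, screwed to the pale pink ceramic ledge (ledge top 35 mm above the work surface). Origin: centre of its underside, on the vertical dial axis. Dark minute ribs without figures lie round its top rim, one every 0.2 rad clockwise seen from above, from zero (wide, on its own +x axis); even minutes long, odd ones short.
- top_mark (a point): The last rib (wide): ten minutes, the top mark; on the drum's rim, 33 mm from the axis. Past it an unseen springy end stop first touches the dial 0.15 to 0.65 rad beyond this mark, elsewhere each time: found only by feel. From first touch its back torque rises from zero by 2.5 N m per rad, to which the dial's friction adds up to 0.05 N m while it turns.
- six_mark (a point): The long six-minute rib on the drum's rim, 33 mm from the axis, 0.8 rad before the top mark. On the end stop: firm is 0.11 to 0.28 N m of stop torque held 0.3 s or more, that is 0.045 to 0.11 rad past first touch. What is felt at rest differs from it by up to 0.05 N m of friction: aim at 0.2 N m felt. More than 0.31 N m of stop torque, even briefly, forces and spoils it.
- dial (a joint): Angle of the timer's dial, rad, growing clockwise seen from above: 0.2 rad a minute; 0 = zero, 1.2 = six minutes, 2.0 = the top mark (ten minutes). It stays where it is left, except that if let go against the end stop it springs back until friction holds it.
- dial_grip (a point): On the dial's vertical axis, the place to pinch its upright finger bar: 46 mm long, 12 mm thick, 26 mm high, from 14 mm below this point to 12 mm above. It stands on a round white dial plate 53 mm across, its top 12 mm below this point. Own x: along the bar to the end with the dark pointer line; z up. Alike both ways round: pinch with about 20 N at either of two yaws half a turn apart.
- soap: Yellow soap bar 55 x 82 x 24 mm, loose on the ledge; origin at the centre of its underside. Not to be moved.
- rack: Orange plastic toothbrush rack with four empty slots, 50 x 92 x 52 mm, loose on the ledge; origin at the centre of its underside. Not to be moved.
- tin: Round aluminium tin with a press-button lid, 62 mm across, 34 mm high, loose on the ledge; origin at the centre of its underside. Not to be moved.
- tumbler: Small clear glass tumbler, 64 mm across the rim, 78 mm high, loose on the ledge, open upward; origin at the centre of its underside. Not to be moved.

How it is judged:
On the way, in this order (a step that is already met when the one before it is completed fails the run):
1. the dial is turned past the top mark (value of joint dial above 2.02 rad), for 0.05 s.
2. the dial is held firmly against the springy end stop (stop torque over 0.10 N m) (contact force between dial and timer above 3.6 N and value of joint dial above 2.1 rad), for 0.2 s.
At the end, for the whole second after the job is handed in: The dial stands at rest within half a minute (0.1 rad) of six minutes (1.2 rad), and soap, rack, tin and tumbler stand within 15 mm of where they were, tilted less than 0.3 rad (value of joint dial between 1.1 and 1.3 rad and velocity of joint dial between -0.03 and 0.03 rad/s and not (distance of soap from where it was at the start of the episode above 0.015 m or angle between soap's own z axis and vertical above 0.3 rad) and not (distance of rack from where it was at the start of the episode above 0.015 m or angle between rack's own z axis and vertical above 0.3 rad) and not (distance of tin from where it was at the start of the episode above 0.015 m or angle between tin's own z axis and vertical above 0.3 rad) and not (distance of tumbler from where it was at the start of the episode above 0.015 m or angle between tumbler's own z axis and vertical above 0.3 rad)); the robot touches nothing.
It fails at once if the dial is forced against its end stop (stop torque over 0.31 N m) (contact force between dial and timer above 11.2 N).
It fails at once if the soap is moved more than 15 mm or tipped (distance of soap from where it was at the start of the episode above 0.015 m or angle between soap's own z axis and vertical above 0.3 rad).
It fails at once if the rack is moved more than 15 mm or tipped (distance of rack from where it was at the start of the episode above 0.015 m or angle between rack's own z axis and vertical above 0.3 rad).
It fails at once if the tin is moved more than 15 mm or tipped (distance of tin from where it was at the start of the episode above 0.015 m or angle between tin's own z axis and vertical above 0.3 rad).
It fails at once if the tumbler is moved more than 15 mm or tipped (distance of tumbler from where it was at the start of the episode above 0.015 m or angle between tumbler's own z axis and vertical above 0.3 rad).
It also fails if it takes over 72 s, if anything falls off the work surface, if the arm or the gripper's body presses on something with over 40 N, if the wrist force passes 120 N, or if a joint passes its speed limit or range.

## Working session

There is one attempt and no reset: what is moved stays moved. The work goes in short steps, Python scripts to look and compute and a tool call to move; the robot and the scene stay as the last step left them, time stands still between calls to the robot, and variables do not carry over. Pictures are saved under pics/ and viewed, and the job is handed in when it is done.

Besides the shell and the picture viewer there is one more tool, called after "Request:" as name(argument=value, ...), one argument or row to a line, values as JSON. jog_arm: Moves the arm, as the interface text tells. Its arguments: {"type":"object","properties":{"targets":{"type":"array"},"squeeze":{"type":"number"}},"required":["targets"]}

```bash
ls; mkdir -p pics
python3 - <<'E'
from bench import *
import cv2, numpy as np
s=get_state(); print(s)
for n in ["top","scene","wrist"]:
    im,d=get_image(n); cv2.imwrite(f"pics/{n}0.png",im[:,:,::-1]); np.save(f"pics/{n}0.npy",d); np.save(f"pics/{n}0im.npy",im)
    print(n,camera_info(n))
E
```

```text
pics
{'time': 0.0, 'joint_positions': array([ 1.3420988 ,  0.32183121, -0.07006094,  1.45169725,  0.02257631,
        1.37079258, -0.05689427]), 'qd': array([-0.00035719, -0.00081566,  0.00032381,  0.00087335,  0.00025142,
       -0.00188468, -0.00035601]), 'joint_torque': array([-8.37626408e-05, -4.91288245e+01, -4.03518649e-01, -3.12537754e+01,
       -6.35458692e-02,  4.36235487e-02,  1.78831206e-04]), 'position': array([ 0.15609214, -0.63043646,  0.24044478]), 'tool_rot': array([ 1.02967357,  1.31594692, -1.02778754]), 'ft_force': array([ 0.54445147, -0.00570784, -0.37447955]), 'torque': array([-0.00259245, -0.0462492 , -0.01590219]), 'grip_width': 0.9985783345228204}
top {'intrinsics': array([[590.43685734,   0.        , 312.69313593],
       [  0.        , 590.43685734, 237.11173216],
       [  0.        ,   0.        ,   1.        ]]), 'world_from_camera': array([[ 0.01909943,  0.99392288, -0.10840906,  0.46154485],
       [-0.9997893 ,  0.01980197,  0.00540752,  0.04960104],
       [ 0.00752138,  0.10828294,  0.99409166,  1.09854258],
       [ 0.        ,  0.        ,  0.    
[... 291 characters left out ...]
45505609, -0.52034386,  0.7226107 ,  0.68696918],
       [ 0.02046525,  0.81739723,  0.57571081,  0.60342197],
       [ 0.        ,  0.        ,  0.        ,  1.        ]])}
wrist {'intrinsics': array([[352.12735696,   0.        , 315.28191983],
       [  0.        , 352.12735696, 239.60546546],
       [  0.        ,   0.        ,   1.        ]]), 'mount': array([[-6.58261295e-04,  2.40925290e-01, -9.70543441e-01,
        -1.43179794e-01],
       [ 2.36418276e-05,  9.70543655e-01,  2.40925327e-01,
         6.51685847e-02],
       [ 9.99999783e-01,  1.35646397e-04, -6.44567237e-04,
        -1.10415065e-03],
       [ 0.00000000e+00,  0.00000000e+00,  0.00000000e+00,
         1.00000000e+00]])}
```

View pics/top0.png

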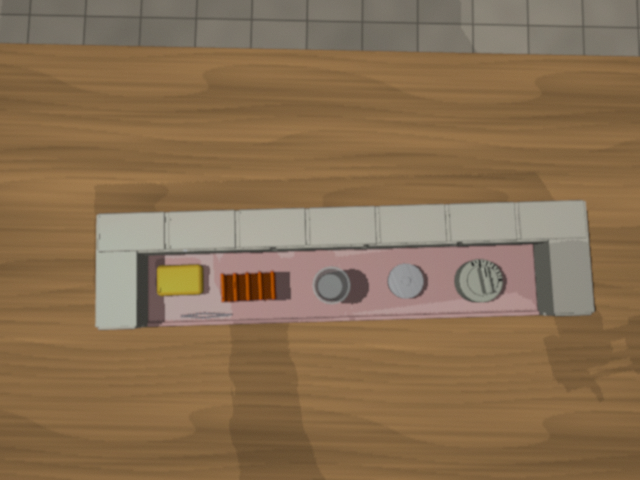

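View pics/scene0.png

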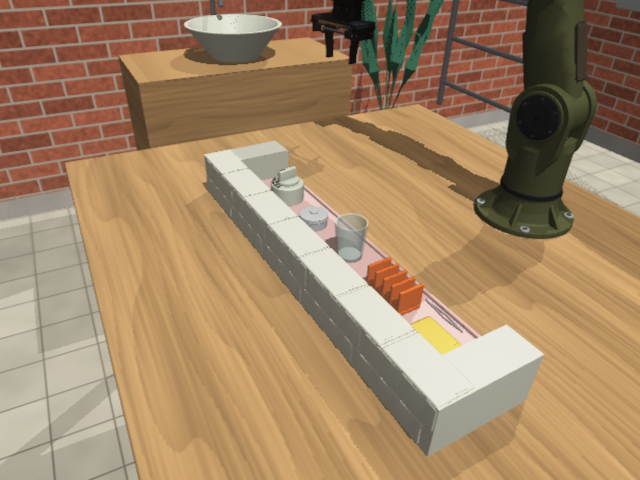

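The top view shows the timer at about (480,281), the tin at (406,281), the tumbler at (331,286), the rack at (248,287) and the soap at (180,280). There is a wall behind the timer and another to its right. Next I'll measure positions from depth.

```bash
cat > h.py <<'E'
import numpy as np, cv2
from bench import *
from scipy.spatial.transform import Rotation as R
def W(name,T=None):
    c=camera_info(name); return c['intrinsics'], (c['world_from_camera'] if T is None else T)
def deproj(u,v,d,K,T):
    u,v,d=map(lambda a:np.asarray(a,float),(u,v,d))
    p=np.stack([(u-K[0,2])/K[0,0]*d,-(v-K[1,2])/K[1,1]*d,-d],-1)
    return p@T[:3,:3].T+T[:3,3]
def ray_plane(u,v,z,K,T):
    a=deproj(u,v,np.ones_like(np.asarray(u,float)),K,T); o=T[:3,3]; dd=a-o
    return o+dd*((z-o[2])/dd[...,2])[...,None]
def wristT(s):
    M=np.eye(4); M[:3,:3]=R.from_rotvec(s['tool_rot']).as_matrix(); M[:3,3]=s['position']
    return M@camera_info('wrist')['mount']
E
python3 - <<'E'
from h import *
im=np.load('pics/top0im.npy'); d=np.load('pics/top0.npy')
cv2.imwrite('pics/crop0.png',cv2.resize(im[235:325,430:600,::-1],None,fx=4.6,fy=4.6,interpolation=cv2.INTER_CUBIC))
K,T=W('top')
v,u=np.mgrid[0:480,0:640]
P=deproj(u,v,d,K,T)
for (a,b) in [(480,281),(465,281),(406,281),(331,286),(248,287),(180,280),(450,225),(570,290),(570,240),(445,300),(545,280),(530,215)]:
    print(a,b,P[b,a].round(4))
print(R.from_rotvec(get_state()['tool_rot']).as_matrix().round(3))
# timer heights
m=(P[...,2]>0.06)&(abs(u-480)<30)&(v>250)&(v<310)
print(P[m][:,2].max(), P[m][:,:2].min(0),P[m][:,:2].max(0), np.histogram(P[m][:,2],12))
E
```

```text
480 281 [ 0.5018 -0.2429  0.0905]
465 281 [ 0.5019 -0.2214  0.0747]
406 281 [ 0.5003 -0.1204  0.0662]
331 286 [0.4898 0.0093 0.0374]
248 287 [0.484  0.1528 0.0876]
180 280 [0.4947 0.2755 0.0576]
450 225 [ 0.5958 -0.1898  0.1006]
570 290 [ 0.4893 -0.394   0.0965]
570 240 [ 0.5741 -0.3945  0.1008]
445 300 [ 0.4688 -0.1966  0.0311]
545 280 [ 0.5065 -0.362   0.0712]
530 215 [ 0.6161 -0.3277  0.0988]
[[-0.     0.971  0.24 ]
 [ 0.001  0.24  -0.971]
 [-1.    -0.    -0.002]]
1.0985425791480676 [ 0.46154485 -0.28716724] [0.54095579 0.04960104] (array([1552,    0,    0,    0,    0,    0,    0,    0,    0,    0,    0,
         19]), array([0.06008775, 0.14662565, 0.23316356, 0.31970146, 0.40623936,
       0.49277726, 0.57931516, 0.66585307, 0.75239097, 0.83892887,
       0.92546677, 1.01200468, 1.09854258]))
```

View pics/crop0.png

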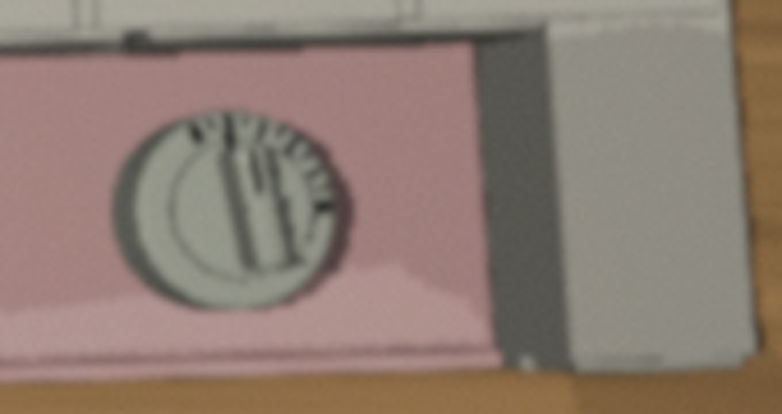

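View pics/wrist0.png

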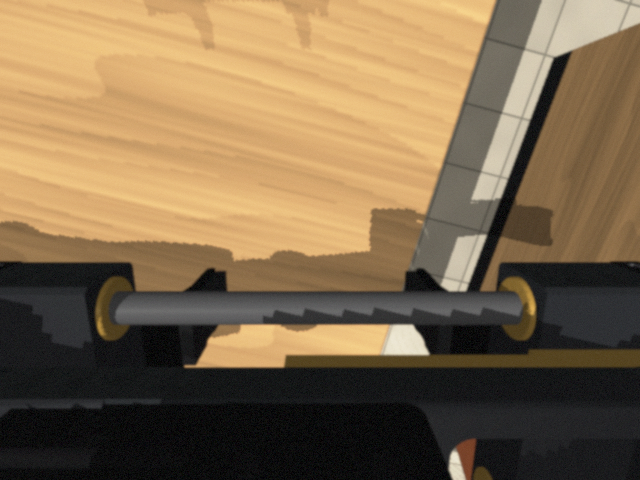

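The dial needs about 2.4 rad of clockwise turn. The joint 7 range means I should start with the tool z axis at about +96° yaw, which is counterclockwise of home. I'll move above the timer first.

Request:
jog_arm(
  targets=[
    [0,0,0,0,4.74,-3.24,4],
    [0,0,0,0,4.74,-3.24,4],
    [0,0,0,0,4.74,-3.24,4],
    [0,0,0,0,4.74,-3.24,4],
    [0,0,0,0,4.74,-3.24,4],
    [0,0,0,0,4.74,-3.24,4],
    [0,0,0,0,4.74,-3.24,4],
    [0,0,0,0,4.74,-3.24,4],
    [0,0,0,0,4.74,-3.24,4],
    [0,0,0,0,0,0,4],
  ],
)

```text
time: 1.4
position: [0.5033, -0.2395, 0.2415]
tool_rot: [1.023, 1.319, -1.019]
ft_force: [-0.3, 0.1, 0.1]
grip_width: 0.458
```

Request:
jog_arm(
  targets=[
    [-10.7,0,0,0,0,0,4],
    [-10.7,0,0,0,0,0,4],
    [-10.7,0,0,0,0,0,4],
    [-10.7,0,0,0,0,0,4],
    [-10.7,0,0,0,0,0,4],
    [-10.7,0,0,0,0,0,4],
    [-10.7,0,0,0,0,0,4],
    [-10.7,0,0,0,0,0,4],
  ],
)

```text
time: 2.4
position: [0.4993, -0.2465, 0.2412]
tool_rot: [-0.134, 1.568, 0.134]
ft_force: [0.3, 0.0, -0.1]
grip_width: 0.459
```

Request:
jog_arm(
  targets=[
    [-10.7,0,0,0,0,0,4],
    [-10.7,0,0,0,0,0,4],
    [-10.7,0,0,0,0,0,4],
    [-10.7,0,0,0,0,0,4],
    [-10.7,0,0,0,0,0,4],
    [-10.7,0,0,0,0,0,4],
    [-10.7,0,0,0,0,0,4],
    [-10.7,0,0,0,0,0,4],
    [0,0,0,0,0,0,4],
    [0,0,0,0,0,0,4],
  ],
)

```text
time: 3.65
position: [0.4998, -0.2459, 0.2414]
tool_rot: [-1.272, 1.168, 1.272]
ft_force: [1.0, 0.4, 0.1]
grip_width: 0.459
```

Run:
```python
from h import *
s=get_state(); im,d=get_image('wrist')
print(s['time'],s['joint_positions'].round(3),s['position'].round(4),s['ft_force'].round(2),s['torque'].round(3),s['joint_torque'].round(3),s['grip_width'])
print(R.from_rotvec(s['tool_rot']).as_matrix().round(4))
np.save('pics/w1T.npy',wristT(s)); np.save('pics/w1im.npy',im); np.save('pics/w1d.npy',d)
cv2.imwrite('pics/w1.png',im[:,:,::-1])
```

```text
3.65 [ 1.021  0.177 -0.681  1.666  0.114  1.34   1.977] [ 0.4998 -0.2459  0.2414] [0.98 0.45 0.06] [ 0.07  -0.124 -0.026] [ 9.4000e-02 -3.4336e+01 -3.3630e+00 -3.0828e+01  8.2000e-02  6.1000e-02
  4.0000e-03] 0.45905582603330863
[[-5.000e-04 -9.964e-01 -8.520e-02]
 [-1.000e-04 -8.520e-02  9.964e-01]
 [-1.000e+00  5.000e-04 -1.000e-04]]
```

View pics/w1.png

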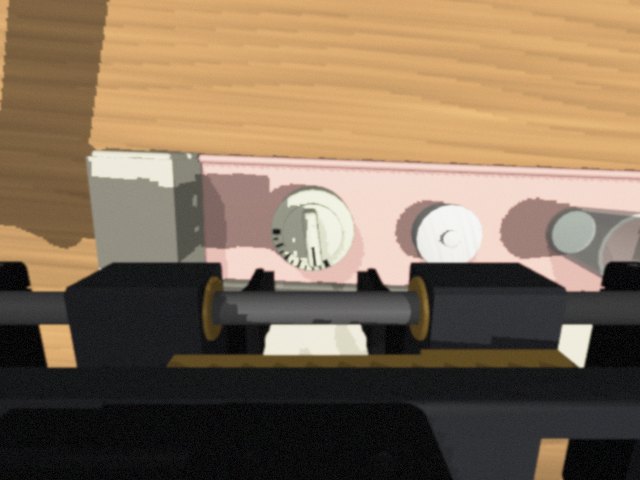

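Run:
```python
from h import *
im=np.load('pics/w1im.npy'); d=np.load('pics/w1d.npy'); T=np.load('pics/w1T.npy'); K=camera_info('wrist')['intrinsics']
cv2.imwrite('pics/w1c.png',cv2.resize(im[180:280,260:365,::-1],None,fx=6,fy=6,interpolation=cv2.INTER_CUBIC))
v,u=np.mgrid[0:480,0:640]; P=deproj(u,v,d,K,T)
for (a,b) in [(310,220),(312,208),(316,245),(335,230),(345,228),(283,230),(240,170),(370,190),(150,200),(315,285),(315,340),(447,240)]:
    print(a,b,P[b,a].round(4))
```

```text
310 220 [ 0.4864 -0.2504  0.11  ]
312 208 [ 0.4799 -0.2495  0.0895]
316 245 [ 0.5064 -0.2439  0.1102]
335 230 [ 0.498  -0.228   0.0854]
345 228 [ 0.4973 -0.2186  0.0766]
283 230 [ 0.5017 -0.273   0.0863]
240 170 [ 0.457  -0.3222  0.0361]
370 190 [ 0.4655 -0.1938  0.0353]
150 200 [ 0.4831 -0.3813  0.0991]
315 285 [ 0.5665 -0.2397  0.0433]
315 340 [ 0.5957 -0.2371  0.1018]
447 240 [ 0.502  -0.1229  0.0692]
```

View pics/w1c.png

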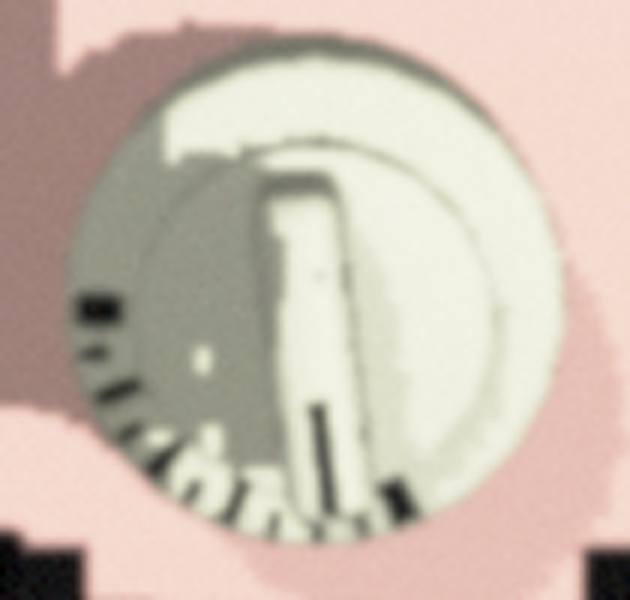

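Run:
```python
from h import *
T=np.load('pics/w1T.npy'); K=camera_info('wrist')['intrinsics']
def rp(c,z): c=np.array(c,float); return ray_plane(260+(c[:,0]+.5)/6-.5,180+(c[:,1]+.5)/6-.5,z,K,T)[:,:2]
# drum rim fit at z .077
im=np.load('pics/w1im.npy').astype(int)
rim=rp([(68,290),(563,290),(105,165),(500,135),(130,445),(320,58),(320,543),(450,505),(235,525),(530,420)],.077)
A=np.c_[2*rim,np.ones(len(rim))]; x=np.linalg.lstsq(A,(rim**2).sum(1),rcond=None)[0]
c=x[:2]; print('drum',c,np.sqrt(x[2]+c@c))
b=rp([(268,200),(340,190),(368,515),(297,515)],.110); print(b,'ctr',b.mean(0), 'len',np.linalg.norm((b[2]+b[3]-b[0]-b[1])/2))
d=(b[2]+b[3]-b[0]-b[1]); print('bar yaw deg',np.degrees(np.arctan2(d[1],d[0])))
p=rp([(317,405),(329,510)],.110); d=p[1]-p[0]; print('pointer yaw',np.degrees(np.arctan2(d[1],d[0])),p)
m=rp([(98,308),(400,500),(118,390),(160,452)],.077)-c
print(np.degrees(np.arctan2(m[:,1],m[:,0])),np.linalg.norm(m,axis=1))
# depth-based bar
dd=np.load('pics/w1d.npy');v,u=np.mgrid[0:480,0:640];P=deproj(u,v,dd,K,T)
M=(P[...,2]>.1)&(u>290)&(u<340)&(v>195)&(v<275)
q=P[M]; print(len(q),np.median(q[:,2]),q[:,:2].mean(0)); r=cv2.minAreaRect(q[:,:2].astype(np.float32)*1000); print(r)
```

```text
drum [ 0.50184209 -0.24741459] 0.036854603300547226
[[ 0.48114337 -0.25533341]
 [ 0.47901383 -0.24602008]
 [ 0.52327274 -0.23837514]
 [ 0.52409981 -0.24801967]] ctr [ 0.50188244 -0.24693708] len 0.04424443454497439
bar yaw deg 9.732346928667734
pointer yaw 11.074890420998901 [[ 0.50839174 -0.24659554]
 [ 0.52301493 -0.24373324]]
[-84.19044403  27.30821846 -61.42098568 -41.32326872] [0.03266588 0.03297719 0.03275035 0.03305366]
835 0.10961605955750237 [ 0.49994571 -0.24778512]
((480.4033203125, -250.827880859375), (90.90955352783203, 13.82548999786377), 8.090465545654297)
```

The dial reads about 0.32 rad, with the bar yaw at about 10° and the axis at (0.502, -0.247). The bar top is at z = 0.110 and the plate at 0.086. I'll align the tool and descend.

Request:
jog_arm(
  targets=[
    [-5.2,0,0,0,0,0,4],
    [0,0,0,2,-0.17,-0.16,4],
    [0,0,0,3,0,0,4],
    [0,0,0,2,0,0,4],
    [0,0,0,0,0,0,4],
    [0,0,0,0,0,0,4],
  ],
)

```text
time: 4.45
position: [0.5027, -0.2467, 0.1721]
tool_rot: [-1.341, 1.119, 1.339]
ft_force: [0.8, -0.2, -0.3]
grip_width: 0.462
```

Run:
```python
from h import *
s=get_state(); im,d=get_image('wrist')
print(s['time'],s['joint_positions'].round(3),s['position'].round(4),s['ft_force'].round(2),s['torque'].round(3),s['joint_torque'].round(3),s['grip_width'])
print(R.from_rotvec(s['tool_rot']).as_matrix().round(4))
cv2.imwrite('pics/w2.png',im[:,:,::-1])
```

```text
4.45 [ 1.011  0.237 -0.684  1.75   0.16   1.21   2.035] [ 0.5027 -0.2467  0.1721] [ 0.76 -0.16 -0.3 ] [ 0.083 -0.175 -0.028] [ 5.5000e-02 -3.5503e+01 -4.2900e+00 -2.8764e+01  8.2000e-02  8.4000e-02
 -9.0000e-03] 0.46181084541045975
[[ 9.000e-04 -9.839e-01 -1.786e-01]
 [-3.000e-04 -1.786e-01  9.839e-01]
 [-1.000e+00 -8.000e-04 -5.000e-04]]
```

View pics/w2.png

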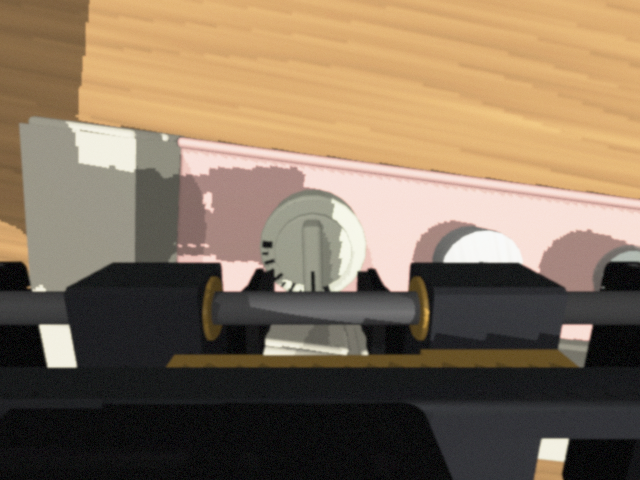

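Request:
jog_arm(
  targets=[
    [0,0,0,3,0.08,0,4],
    [0,0,0,2,0,0,4],
    [0,0,0,1.3,0,0,4],
    [0,0,0,0,0,0,4],
    [0,0,0,0,0,0,4],
  ],
)

```text
time: 5.12
position: [0.502, -0.2469, 0.1093]
tool_rot: [-1.342, 1.118, 1.339]
ft_force: [0.0, -0.2, -0.3]
grip_width: 0.458
```

```bash
cat > st.py <<'E'
from h import *
s=get_state()
print(s['time'],s['joint_positions'].round(3),s['position'].round(4),'F',s['ft_force'].round(2),'M',s['torque'].round(3),'tau',s['joint_torque'].round(3),s['grip_width'].round(4))
m=R.from_rotvec(s['tool_rot']).as_matrix()
yaw=np.degrees(np.arctan2(m[1,2],m[0,2])); print('jaw yaw',yaw.round(2),'bar yaw',(yaw-90).round(2),'dial est',np.radians(29-(yaw-90)).round(3), 'tilt', m[:2,0].round(4))
E
python3 st.py
```

```text
Traceback (most recent call last):
  File "st.py", line 3, in <module>
    print(s['time'],s['joint_positions'].round(3),s['position'].round(4),'F',s['ft_force'].round(2),'M',s['torque'].round(3),'tau',s['joint_torque'].round(3),s['grip_width'].round(4))
                                                                                                                                                              ^^^^^^^^^^^^^^^^^^^^^
AttributeError: 'float' object has no attribute 'round'
```

Request:
jog_arm(
  targets=[
    [0,0,0,0,0,0,2],
    [0,0,0,0,0,0,1],
    [0,0,0,0,0,0,0],
    [0,0,0,0,0,0,0],
    [0,0,0,0,0,0,0],
    [0,0,0,0,0,0,0],
    [0,0,0,0,0,0,0],
  ],
  squeeze=20,
)

```text
time: 6.0
position: [0.5017, -0.2488, 0.1088]
tool_rot: [-1.342, 1.12, 1.338]
ft_force: [2.5, -5.2, -1.6]
grip_width: 0.137
```

```bash
sed -i "s/s\['grip_width'\].round(4)/round(s['grip_width'],4)/" st.py; python3 st.py; python3 st.py
```

```text
6.0 [ 0.992  0.302 -0.668  1.817  0.212  1.092  1.998] [ 0.5017 -0.2488  0.1088] F [ 2.54 -5.16 -1.59] M [-1.006 -0.44  -0.   ] tau [ -2.124 -38.462  -7.773 -26.204  -1.37    1.059  -0.04 ] 0.1371
jaw yaw 100.25 bar yaw 10.25 dial est 0.327 tilt [ 0.0014 -0.0027]
6.0 [ 0.992  0.302 -0.668  1.817  0.212  1.092  1.998] [ 0.5017 -0.2488  0.1088] F [ 2.54 -5.16 -1.59] M [-1.006 -0.44  -0.   ] tau [ -2.124 -38.462  -7.773 -26.204  -1.37    1.059  -0.04 ] 0.1371
jaw yaw 100.25 bar yaw 10.25 dial est 0.327 tilt [ 0.0014 -0.0027]
```

Request:
jog_arm(
  targets=[
    [0,0,0,0,-0.06,-0.2,0],
    [0,0,0,0,0,0,0],
    [0,0,0,0,0,0,0],
  ],
)

```text
time: 6.38
position: [0.5018, -0.2489, 0.1088]
tool_rot: [-1.34, 1.12, 1.341]
ft_force: [-3.5, -1.9, 5.5]
grip_width: 0.136
```

```bash
python3 st.py
```

```text
6.375 [ 0.992  0.305 -0.668  1.814  0.212  1.096  1.999] [ 0.5018 -0.2489  0.1088] F [-3.55 -1.89  5.49] M [-0.389  0.705  0.016] tau [-1.9350e+00 -3.6099e+01 -7.0800e+00 -2.6865e+01 -8.5000e-01 -1.0530e+00
 -9.0000e-03] 0.1361
jaw yaw 100.3 bar yaw 10.3 dial est 0.326 tilt [-0.0012 -0.0005]
```

Request:
jog_arm(
  targets=[
    [0,0,0,-0.02,0.06,-0.09,0],
    [0,0,0,0,0,0,0],
    [5,0,0,0,0,0,0],
    [5,0,0,0,0,0,0],
    [0,0,0,0,0,0,0],
    [0,0,0,0,0,0,0],
  ],
)

```text
time: 7.12
position: [0.5018, -0.2486, 0.1088]
tool_rot: [-1.212, 1.206, 1.215]
ft_force: [-3.9, 1.8, 5.3]
grip_width: 0.139
```

```bash
python3 st.py
```

```text
7.125 [ 0.97   0.3   -0.641  1.814  0.199  1.094  1.835] [ 0.5018 -0.2486  0.1088] F [-3.94  1.79  5.34] M [ 0.332  0.721 -0.093] tau [ -0.574 -36.424  -5.322 -27.455   0.044  -1.32    0.045] 0.1386
jaw yaw 90.34 bar yaw 0.34 dial est 0.5 tilt [-0.0008  0.0011]
```

Request:
jog_arm(
  targets=[
    [0,0,0,-0.05,0.05,0.04,0],
    [0,0,0,0,0,0,0],
    [0,0,0,0,0,0,0],
  ],
)

```text
time: 7.5
position: [0.5017, -0.2487, 0.1088]
tool_rot: [-1.213, 1.206, 1.214]
ft_force: [0.9, -0.8, -2.3]
grip_width: 0.136
```

```bash
python3 st.py
```

```text
7.5 [ 0.971  0.299 -0.642  1.816  0.199  1.092  1.835] [ 0.5017 -0.2487  0.1088] F [ 0.85 -0.83 -2.34] M [ 0.169 -0.253  0.003] tau [  0.301 -39.56   -5.026 -28.372   0.259   0.191   0.044] 0.1365
jaw yaw 90.33 bar yaw 0.33 dial est 0.5 tilt [0.0004 0.0008]
```

Request:
jog_arm(
  targets=[
    [8,0,0,0,0,0,0],
    [8,0,0,0,0,0,0],
    [8,0,0,0,0,0,0],
  ],
)

```text
time: 7.88
position: [0.5018, -0.248, 0.1088]
tool_rot: [-0.896, 1.377, 0.898]
ft_force: [0.7, 1.6, -1.0]
grip_width: 0.133
```

```bash
python3 st.py
```

```text
7.875 [ 0.918  0.287 -0.58   1.817  0.174  1.088  1.43 ] [ 0.5018 -0.248   0.1088] F [ 0.66  1.57 -0.97] M [ 0.451 -0.293  0.041] tau [  1.899 -39.912  -3.876 -28.645   0.689   0.143   1.055] 0.1327
jaw yaw 66.11 bar yaw -23.89 dial est 0.923 tilt [0.0005 0.0016]
```

Request:
jog_arm(
  targets=[
    [0,0,0,0,0,0,0],
    [0,0,0,0,0,0,0],
  ],
)

```text
time: 8.12
position: [0.5018, -0.248, 0.1088]
tool_rot: [-0.901, 1.375, 0.903]
ft_force: [2.8, 2.9, -4.0]
grip_width: 0.131
```

```bash
python3 st.py
```

```text
8.125 [ 0.919  0.287 -0.58   1.817  0.174  1.089  1.437] [ 0.5018 -0.248   0.1088] F [ 2.78  2.87 -3.98] M [ 0.844 -0.576  0.005] tau [ 2.0030e+00 -4.1107e+01 -2.6160e+00 -2.9171e+01  1.2220e+00  4.4800e-01
  3.2000e-02] 0.1309
jaw yaw 66.49 bar yaw -23.51 dial est 0.916 tilt [0.0004 0.0016]
```

Request:
jog_arm(
  targets=[
    [8,0,0,0.03,-0.01,0.06,0],
    [8,0,0,0,0,0,0],
    [8,0,0,0,0,0,0],
    [0,0,0,0,0,0,0],
    [0,0,0,0,0,0,0],
  ],
)

```text
time: 8.75
position: [0.5023, -0.2474, 0.1088]
tool_rot: [-0.58, 1.49, 0.582]
ft_force: [1.6, 4.2, -1.2]
grip_width: 0.134
```

```bash
python3 st.py
cat > avg.py <<'E'
from h import *
import sys
n=int(sys.argv[1]) if len(sys.argv)>1 else 4
L=[]
for i in range(n):
    s=get_state(); m=R.from_rotvec(s['tool_rot']).as_matrix(); yaw=np.degrees(np.arctan2(m[1,2],m[0,2]))-90
    L.append(np.r_[s['ft_force'],s['torque'],s['joint_torque'][6],yaw,s['position']*1000,s['grip_width']*87])
    if i<n-1: get_image('top')
L=np.array(L); np.set_printoptions(suppress=True,linewidth=160)
print('t',s['time']); print('mean',L.mean(0).round(3)); print('std',L.std(0).round(3)); print('Mz',L[:,5].round(3),'t7',L[:,6].round(3)); print('dial est',np.radians(29-L[:,7].mean()).round(3))
E
python3 avg.py 5
```

```text
8.75 [ 0.868  0.278 -0.522  1.819  0.153  1.085  1.034] [ 0.5023 -0.2474  0.1088] F [ 1.59  4.25 -1.23] M [ 1.138 -0.634 -0.035] tau [  2.963 -41.129  -0.972 -28.997   1.766   0.351   0.042] 0.134
jaw yaw 42.57 bar yaw -47.43 dial est 1.334 tilt [0.0006 0.0016]
t 8.95
mean [   2.297    4.947   -1.638    1.154   -0.66    -0.04     0.038  -47.433  502.286 -247.397  108.834   11.802]
std [0.497 0.503 0.578 0.013 0.031 0.016 0.002 0.002 0.012 0.013 0.009 0.2  ]
Mz [-0.035 -0.019 -0.042 -0.067 -0.036] t7 [0.042 0.039 0.038 0.037 0.037]
dial est 1.334
```

Request:
jog_arm(
  targets=[
    [8,0,0,0,0.05,0.08,0],
    [8,0,0,0,0,0,0],
    [8,0,0,0,0,0,0],
    [5,0,0,0,0,0,0],
    [5,0,0,0,0,0,0],
    [0,0,0,0,0,0,0],
    [0,0,0,0,0,0,0],
  ],
)

```text
time: 9.82
position: [0.5032, -0.247, 0.1089]
tool_rot: [-0.117, 1.565, 0.118]
ft_force: [4.9, 4.1, -5.1]
grip_width: 0.14
```

```bash
python3 avg.py 4
```

```text
t 9.975
mean [   4.767    4.231   -4.568    0.863   -1.065   -0.029    0.04   -81.438  503.178 -246.917  108.845   11.888]
std [0.295 0.071 0.66  0.027 0.019 0.031 0.001 0.003 0.007 0.024 0.013 0.279]
Mz [-0.072  0.004 -0.045 -0.001] t7 [0.038 0.041 0.041 0.041]
dial est 1.927
```

Request:
jog_arm(
  targets=[
    [2,0,0,0.02,0.06,0.07,0],
    [2,0,0,0,0,0,0],
    [2,0,0,0,0,0,0],
    [2,0,0,0,0,0,0],
    [0,0,0,0,0,0,0],
  ],
)

```text
time: 10.6
position: [0.5034, -0.2469, 0.1088]
tool_rot: [-0.004, 1.569, 0.004]
ft_force: [4.7, 2.8, -3.8]
grip_width: 0.14
```

```bash
python3 avg.py 3
```

```text
t 10.7
mean [   5.023    3.074   -4.01     0.704   -1.148   -0.07     0.008  -89.67   503.429 -246.873  108.831   12.055]
std [0.31  0.163 0.179 0.025 0.016 0.017 0.035 0.003 0.014 0.003 0.013 0.106]
Mz [-0.053 -0.094 -0.065] t7 [-0.041  0.027  0.039]
dial est 2.071
```

Request:
jog_arm(
  targets=[
    [1.5,0,0,0.02,0.03,0.05,0],
    [1.5,0,0,0,0,0,0],
    [0,0,0,0,0,0,0],
    [0,0,0,0,0,0,0],
  ],
)

```text
time: 11.2
position: [0.5035, -0.2469, 0.1088]
tool_rot: [0.037, 1.569, -0.037]
ft_force: [3.9, 3.1, -1.7]
grip_width: 0.139
```

```bash
python3 avg.py 3
```

```text
t 11.3
mean [   4.055    2.906   -1.791    0.685   -1.045   -0.039    0.042  -92.69   503.546 -246.88   108.813   11.875]
std [0.318 0.122 0.148 0.038 0.014 0.009 0.001 0.001 0.006 0.013 0.012 0.202]
Mz [-0.049 -0.041 -0.027] t7 [0.041 0.042 0.043]
dial est 2.124
```

Request:
jog_arm(
  targets=[
    [1,0,0,0,0,0,0],
    [1,0,0,0,0,0,0],
    [0,0,0,0,0,0,0],
    [0,0,0,0,0,0,0],
  ],
)

```text
time: 11.8
position: [0.5036, -0.2469, 0.1088]
tool_rot: [0.064, 1.569, -0.064]
ft_force: [3.8, 2.5, -1.5]
grip_width: 0.138
```

```bash
python3 avg.py 3
```

```text
t 11.9
mean [   4.219    2.784   -1.66     0.666   -1.114    0.007   -0.006  -94.681  503.601 -246.871  108.819   11.997]
std [0.312 0.332 0.408 0.033 0.027 0.019 0.    0.001 0.011 0.018 0.004 0.085]
Mz [-0.019  0.021  0.021] t7 [-0.006 -0.006 -0.006]
dial est 2.159
```

Request:
jog_arm(
  targets=[
    [1,0,0,0,0,0,0],
    [0.5,0,0,0,0,0,0],
    [0,0,0,0,0,0,0],
    [0,0,0,0,0,0,0],
  ],
)

```text
time: 12.4
position: [0.5036, -0.2469, 0.1088]
tool_rot: [0.084, 1.568, -0.085]
ft_force: [4.6, 2.6, -1.8]
grip_width: 0.137
```

```bash
python3 avg.py 3
```

```text
t 12.5
mean [   4.199    2.73    -1.812    0.632   -1.137    0.051   -0.031  -96.173  503.652 -246.868  108.819   11.973]
std [0.344 0.104 0.466 0.018 0.018 0.023 0.    0.002 0.003 0.012 0.008 0.055]
Mz [0.025 0.082 0.046] t7 [-0.031 -0.031 -0.031]
dial est 2.185
```

Request:
jog_arm(
  targets=[
    [1,0,0,0,0,0,0],
    [0.5,0,0,0,0,0,0],
    [0,0,0,0,0,0,0],
    [0,0,0,0,0,0,0],
  ],
)

```text
time: 13.0
position: [0.5037, -0.2469, 0.1088]
tool_rot: [0.105, 1.567, -0.105]
ft_force: [3.9, 4.2, -2.9]
grip_width: 0.133
```

```bash
python3 avg.py 3
```

```text
t 13.1
mean [   4.242    3.208   -2.322    0.637   -1.144    0.023   -0.031  -97.675  503.694 -246.872  108.815   11.678]
std [0.268 0.685 0.432 0.035 0.015 0.053 0.    0.002 0.013 0.02  0.007 0.053]
Mz [-0.034  0.093  0.011] t7 [-0.031 -0.031 -0.031]
dial est 2.211
```

Request:
jog_arm(
  targets=[
    [1,0,0,0.01,0.03,0.06,0],
    [1,0,0,0,0,0,0],
    [0,0,0,0,0,0,0],
    [0,0,0,0,0,0,0],
  ],
)

```text
time: 13.6
position: [0.5038, -0.2469, 0.1088]
tool_rot: [0.132, 1.566, -0.133]
ft_force: [1.7, 2.3, 2.4]
grip_width: 0.136
```

```bash
python3 avg.py 2
```

```text
t 13.65
mean [   2.056    2.559    2.22     0.555   -0.642   -0.008    0.015  -99.698  503.814 -246.853  108.787   11.834]
std [0.398 0.274 0.211 0.018 0.002 0.015 0.001 0.001 0.012 0.    0.016 0.002]
Mz [ 0.007 -0.023] t7 [0.014 0.016]
dial est 2.246
```

Request:
jog_arm(
  targets=[
    [1,0,0,0,0,0,0],
    [1,0,0,0,0,0,0],
    [0,0,0,0,0,0,0],
  ],
)

```text
time: 14.02
position: [0.5039, -0.2469, 0.1088]
tool_rot: [0.16, 1.564, -0.161]
ft_force: [2.1, 2.1, 4.3]
grip_width: 0.134
```

```bash
python3 avg.py 2
```

```text
t 14.075
mean [   2.132    1.858    4.637    0.45    -0.566   -0.027   -0.023 -101.709  503.893 -246.88   108.768   11.704]
std [0.069 0.224 0.309 0.032 0.001 0.009 0.024 0.005 0.    0.002 0.009 0.035]
Mz [-0.018 -0.036] t7 [-0.047  0.001]
dial est 2.281
```

Request:
jog_arm(
  targets=[
    [1,0,0,-0.03,0,0,0],
    [1,0,0,0,0,0,0],
    [0,0,0,0,0,0,0],
    [0,0,0,0,0,0,0],
  ],
)

```text
time: 14.58
position: [0.5039, -0.2468, 0.1088]
tool_rot: [0.187, 1.562, -0.188]
ft_force: [3.7, 0.4, 2.4]
grip_width: 0.133
```

```bash
python3 avg.py 2
```

```text
t 14.625
mean [   3.499    0.094    2.31     0.084   -0.946   -0.01     0.016 -103.696  503.906 -246.843  108.771   11.603]
std [0.198 0.264 0.055 0.052 0.025 0.017 0.001 0.    0.001 0.003 0.002 0.024]
Mz [ 0.007 -0.027] t7 [0.015 0.017]
dial est 2.316
```

Request:
jog_arm(
  targets=[
    [1,0,0,0,0,0,0],
    [1,0,0,0,0,0,0],
    [0,0,0,0,0,0,0],
    [0,0,0,0,0,0,0],
  ],
)

```text
time: 15.12
position: [0.504, -0.2469, 0.1088]
tool_rot: [0.215, 1.559, -0.215]
ft_force: [4.9, -1.3, 0.6]
grip_width: 0.134
```

```bash
python3 avg.py 2
```

```text
t 15.175
mean [   4.628   -1.405    0.619   -0.191   -1.259   -0.035    0.013 -105.697  503.964 -246.863  108.791   11.739]
std [0.233 0.063 0.017 0.027 0.005 0.018 0.001 0.001 0.007 0.01  0.006 0.122]
Mz [-0.054 -0.017] t7 [0.012 0.014]
dial est 2.351
```

Request:
jog_arm(
  targets=[
    [1,0,0,0,-0.02,0.06,0],
    [1,0,0,0,0,0,0],
    [0,0,0,0,0,0,0],
    [0,0,0,0,0,0,0],
  ],
)

```text
time: 15.68
position: [0.5041, -0.2469, 0.1088]
tool_rot: [0.242, 1.558, -0.242]
ft_force: [2.7, 1.0, 3.2]
grip_width: 0.137
```

```bash
python3 avg.py 2
```

```text
t 15.725
mean [   2.526    0.68     3.54     0.038   -0.737   -0.029    0.015 -107.693  504.08  -246.898  108.78    11.856]
std [0.193 0.304 0.327 0.016 0.    0.056 0.001 0.    0.016 0.007 0.017 0.054]
Mz [ 0.027 -0.085] t7 [0.014 0.016]
dial est 2.386
```

Request:
jog_arm(
  targets=[
    [1,0,0,0,0,0,0],
    [1,0,0,0,0,0,0],
    [0,0,0,0,0,0,0],
    [0,0,0,0,0,0,0],
  ],
)

```text
time: 16.23
position: [0.5041, -0.247, 0.1087]
tool_rot: [0.27, 1.554, -0.27]
ft_force: [2.4, -0.9, 5.0]
grip_width: 0.134
```

```bash
python3 avg.py 2
```

```text
t 16.275
mean [   2.493   -0.356    4.549    0.076   -0.583    0.       0.017 -109.693  504.122 -246.924  108.751   11.671]
std [0.06  0.501 0.454 0.01  0.013 0.018 0.001 0.002 0.021 0.026 0.012 0.033]
Mz [-0.018  0.019] t7 [0.016 0.018]
dial est 2.421
```

Request:
jog_arm(
  targets=[
    [1,0,0,-0.03,0,0.01,0],
    [1,0,0,0,0,0,0],
    [0,0,0,0,0,0,0],
    [0,0,0,0,0,0,0],
  ],
)

```text
time: 16.77
position: [0.5042, -0.247, 0.1088]
tool_rot: [0.297, 1.551, -0.297]
ft_force: [2.7, -0.7, 1.5]
grip_width: 0.137
```

```bash
python3 avg.py 2
```

```text
t 16.825
mean [   2.419   -0.433    1.302   -0.032   -0.639   -0.019    0.017 -111.694  504.198 -246.958  108.803   11.946]
std [0.292 0.254 0.199 0.058 0.008 0.036 0.001 0.001 0.013 0.008 0.005 0.005]
Mz [-0.055  0.016] t7 [0.016 0.018]
dial est 2.456
```

Request:
jog_arm(
  targets=[
    [1,0,0,0,0,0,0],
    [1,0,0,0,0,0,0],
    [0,0,0,0,0,0,0],
    [0,0,0,0,0,0,0],
  ],
)

```text
time: 17.32
position: [0.5042, -0.247, 0.1088]
tool_rot: [0.324, 1.547, -0.324]
ft_force: [2.0, -0.9, -1.6]
grip_width: 0.132
```

```bash
python3 avg.py 2
```

```text
t 17.375
mean [   2.257   -0.294   -1.575   -0.142   -0.812   -0.011    0.016 -113.695  504.231 -246.974  108.81    11.652]
std [0.255 0.579 0.006 0.018 0.004 0.027 0.001 0.003 0.012 0.016 0.012 0.177]
Mz [ 0.016 -0.039] t7 [0.015 0.017]
dial est 2.49
```

Request:
jog_arm(
  targets=[
    [1,0,0,0,0,0.02,0],
    [1,0,0,0,0,0,0],
    [0,0,0,0,0,0,0],
    [0,0,0,0,0,0,0],
  ],
)

```text
time: 17.88
position: [0.5043, -0.247, 0.1088]
tool_rot: [0.352, 1.543, -0.352]
ft_force: [2.9, 0.0, -3.3]
grip_width: 0.138
```

```bash
python3 avg.py 2
```

```text
t 17.925
mean [   2.985   -0.248   -2.358   -0.092   -0.645   -0.055    0.017 -115.694  504.302 -247.008  108.821   11.849]
std [0.082 0.274 0.937 0.012 0.01  0.033 0.001 0.001 0.012 0.004 0.002 0.187]
Mz [-0.088 -0.022] t7 [0.016 0.018]
dial est 2.525
```

Request:
jog_arm(
  targets=[
    [1,0,0,0,0,0.01,0],
    [1,0,0,0,0,0,0],
    [0,0,0,0,0,0,0],
    [0,0,0,0,0,0,0],
  ],
)

```text
time: 18.42
position: [0.5044, -0.2471, 0.1088]
tool_rot: [0.379, 1.538, -0.379]
ft_force: [2.0, 0.1, -3.5]
grip_width: 0.137
```

```bash
python3 avg.py 2
```

```text
t 18.475
mean [   1.675   -0.012   -3.663   -0.068   -0.521    0.02     0.004 -117.694  504.37  -247.032  108.836   11.96 ]
std [0.302 0.066 0.212 0.021 0.039 0.055 0.001 0.002 0.009 0.02  0.007 0.001]
Mz [-0.035  0.076] t7 [0.003 0.005]
dial est 2.56
```

Request:
jog_arm(
  targets=[
    [0.5,0,0,0,0,0.01,0],
    [0.5,0,0,0,0,0,0],
    [0,0,0,0,0,0,0],
    [0,0,0,0,0,0,0],
  ],
)

```text
time: 18.98
position: [0.5044, -0.247, 0.1088]
tool_rot: [0.393, 1.536, -0.393]
ft_force: [0.9, 0.4, -4.6]
grip_width: 0.135
```

```bash
python3 avg.py 2
```

```text
t 19.025
mean [   0.911    0.271   -4.243   -0.021   -0.363    0.045   -0.062 -118.689  504.43  -247.055  108.832   11.923]
std [0.003 0.097 0.393 0.003 0.011 0.008 0.    0.002 0.008 0.012 0.012 0.198]
Mz [0.053 0.037] t7 [-0.062 -0.062]
dial est 2.578
```

Request:
jog_arm(
  targets=[
    [0.5,0,0,0.02,0,0,0],
    [0.5,0,0,0,0,0,0],
    [0,0,0,0,0,0,0],
    [0,0,0,0,0,0,0],
  ],
)

```text
time: 19.52
position: [0.5045, -0.2471, 0.1088]
tool_rot: [0.406, 1.533, -0.406]
ft_force: [-0.2, 0.4, -3.4]
grip_width: 0.133
```

```bash
python3 avg.py 2
```

```text
t 19.575
mean [  -0.131    0.397   -3.036    0.169    0.076    0.099   -0.091 -119.688  504.466 -247.065  108.818   11.607]
std [0.118 0.052 0.319 0.039 0.04  0.037 0.    0.003 0.    0.021 0.019 0.041]
Mz [0.136 0.062] t7 [-0.092 -0.091]
dial est 2.595
```

Request:
jog_arm(
  targets=[
    [0.5,0,0,0,0,0,0],
    [0.5,0,0,0,0,0,0],
    [0,0,0,0,0,0,0],
    [0,0,0,0,0,0,0],
  ],
)

```text
time: 20.08
position: [0.5045, -0.2471, 0.1088]
tool_rot: [0.42, 1.53, -0.42]
ft_force: [-2.1, 1.6, -1.8]
grip_width: 0.137
```

```bash
python3 avg.py 2
```

```text
t 20.125
mean [  -2.877    1.601   -1.64     0.243    0.387    0.083   -0.122 -120.688  504.503 -247.073  108.816   11.932]
std [0.737 0.003 0.161 0.011 0.055 0.002 0.    0.002 0.026 0.019 0.006 0.047]
Mz [0.086 0.081] t7 [-0.123 -0.122]
dial est 2.613
```

Request:
jog_arm(
  targets=[
    [0.5,0,0,0,0,0,0],
    [0.5,0,0,0,0,0,0],
    [0,0,0,0,0,0,0],
    [0,0,0,0,0,0,0],
  ],
)

```text
time: 20.62
position: [0.5045, -0.2471, 0.1088]
tool_rot: [0.433, 1.527, -0.433]
ft_force: [-3.2, 1.8, -1.4]
grip_width: 0.139
```

```bash
python3 avg.py 2
```

```text
t 20.675
mean [  -2.926    1.341   -1.373    0.279    0.57     0.178   -0.156 -121.689  504.536 -247.096  108.818   12.021]
std [0.257 0.44  0.038 0.003 0.037 0.034 0.    0.002 0.    0.002 0.007 0.099]
Mz [0.212 0.144] t7 [-0.156 -0.155]
dial est 2.63
```

Request:
jog_arm(
  targets=[
    [0.5,0,0,0,0,-0.02,0],
    [0.5,0,0,0,0,0,0],
    [0,0,0,0,0,0,0],
    [0,0,0,0,0,0,0],
  ],
)

```text
time: 21.18
position: [0.5046, -0.2471, 0.1088]
tool_rot: [0.447, 1.524, -0.447]
ft_force: [-1.7, 1.4, -2.0]
grip_width: 0.138
```

```bash
python3 avg.py 3
```

```text
t 21.275
mean [  -2.396    0.972   -1.763    0.158    0.443    0.209   -0.195 -122.689  504.552 -247.096  108.813   11.874]
std [0.567 0.343 0.234 0.027 0.006 0.034 0.    0.001 0.012 0.007 0.011 0.18 ]
Mz [0.161 0.234 0.231] t7 [-0.195 -0.194 -0.194]
dial est 2.647
```

That is 0.195–0.21 N m felt, which is firm. I'll hold it there.

Request:
jog_arm(
  targets=[
    [0,0,0,0,0,0,0],
    [0,0,0,0,0,0,0],
    [0,0,0,0,0,0,0],
    [0,0,0,0,0,0,0],
    [0,0,0,0,0,0,0],
    [0,0,0,0,0,0,0],
  ],
)

```text
time: 22.02
position: [0.5046, -0.2471, 0.1088]
tool_rot: [0.447, 1.524, -0.447]
ft_force: [-1.5, 0.4, -1.7]
grip_width: 0.136
```

```bash
python3 avg.py 3
```

```text
t 22.125
mean [  -1.855    0.101   -2.247    0.058    0.353    0.186   -0.194 -122.688  504.567 -247.112  108.843   12.115]
std [0.31  0.217 0.719 0.011 0.009 0.024 0.    0.003 0.002 0.018 0.014 0.214]
Mz [0.152 0.2   0.207] t7 [-0.194 -0.194 -0.194]
dial est 2.647
```

Request:
jog_arm(
  targets=[
    [-4,0,0,0,0,0,0],
    [-8,0,0,0,-0.01,-0.02,0],
    [-8,0,0,0,0,-0.03,0],
    [-8,0,0,0,0,-0.03,0],
    [-8,0,0,0,0,-0.03,0],
    [-4,0,0,0,0,0,0],
    [0,0,0,0,0,0,0],
    [0,0,0,0,0,0,0],
  ],
)

```text
time: 23.12
position: [0.5034, -0.2468, 0.1088]
tool_rot: [-0.099, 1.569, 0.099]
ft_force: [-2.2, 0.4, -2.2]
grip_width: 0.139
```

```bash
python3 avg.py 2
```

```text
t 23.175
mean [  -2.427    0.675   -2.035    0.188    0.487    0.02    -0.036  -82.757  503.361 -246.814  108.819   11.991]
std [0.244 0.321 0.201 0.016 0.004 0.008 0.002 0.009 0.001 0.009 0.002 0.145]
Mz [0.028 0.012] t7 [-0.037 -0.034]
dial est 1.951
```

Request:
jog_arm(
  targets=[
    [-4,0,0,0,0,-0.02,0],
    [-8,0,0,0,0,-0.02,0],
    [-8,0,0,0,0,-0.02,0],
    [-8,0,0,0,0,-0.02,0],
    [-8,0,0,0,0,-0.02,0],
    [-4,0,0,0,0,0,0],
    [0,0,0,0,0,0,0],
    [0,0,0,0,0,0,0],
  ],
)

```text
time: 24.18
position: [0.5023, -0.2474, 0.1088]
tool_rot: [-0.644, 1.474, 0.644]
ft_force: [-4.2, 1.3, -1.1]
grip_width: 0.135
```

```bash
python3 avg.py 2;  python3 - <<'E'
from h import *
s=get_state()
im,d=get_image('top'); cv2.imwrite('pics/t3.png',cv2.resize(im[235:325,430:560,::-1],None,fx=6,fy=6,interpolation=cv2.INTER_CUBIC))
im,d=get_image('wrist'); cv2.imwrite('pics/w3.png',im[:,:,::-1])
E
```

```text
t 24.225
mean [  -3.778    0.742   -0.958    0.083    0.598   -0.016   -0.036  -42.773  502.277 -247.381  108.836   11.85 ]
std [0.386 0.537 0.153 0.008 0.02  0.003 0.002 0.007 0.001 0.002 0.011 0.062]
Mz [-0.018 -0.013] t7 [-0.039 -0.034]
dial est 1.253
```

View pics/w3.png

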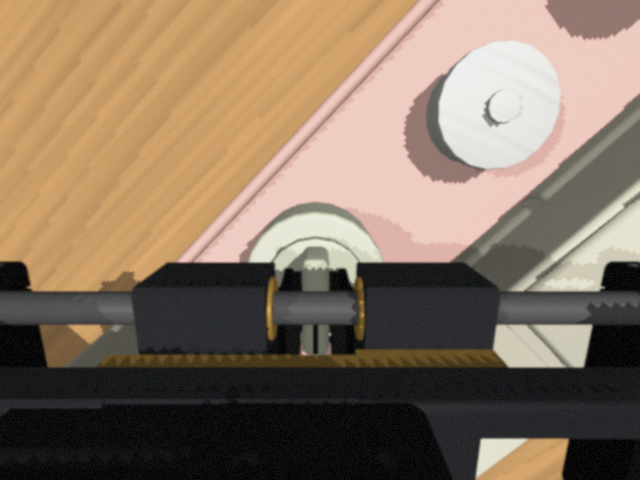

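Request:
jog_arm(
  targets=[
    [-3,0,0,0,0.04,-0.03,0],
    [0,0,0,0,0,0,0],
    [0,0,0,0,0,0,2],
    [0,0,0,0,0,0,3.5],
    [0,0,0,0,0,0,3.5],
    [0,0,0,-3,0,0,3.5],
    [0,0,0,-5,0,0,3.5],
    [0,0,0,-5,0,0,3.5],
    [0,0,0,0,0,0,3.5],
    [0,0,0,0,0,0,3.5],
  ],
)

```text
time: 25.58
position: [0.5019, -0.247, 0.2386]
tool_rot: [-0.686, 1.46, 0.685]
ft_force: [-0.5, 0.1, -0.1]
grip_width: 0.404
```

```bash
python3 st.py;  python3 - <<'E'
from h import *
s=get_state()
im,d=get_image('wrist'); cv2.imwrite('pics/w4.png',im[:,:,::-1]); np.save('pics/w4T.npy',wristT(s)); np.save('pics/w4im.npy',im)
E
```

```text
25.575 [ 0.908  0.167 -0.554  1.668  0.091  1.332  1.217] [ 0.5019 -0.247   0.2386] F [-0.49  0.06 -0.08] M [ 0.024 -0.138 -0.022] tau [-1.0900e-01 -3.7380e+01 -2.8630e+00 -3.2043e+01  3.0000e-03  4.2000e-02
 -0.0000e+00] 0.4045
jaw yaw 50.31 bar yaw -39.69 dial est 1.199 tilt [-0.0001 -0.0002]
```

View pics/w4.png

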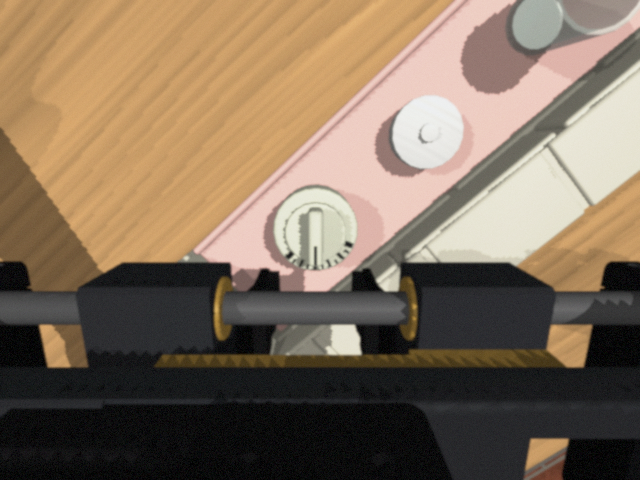

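Run:
```python
import numpy as np,cv2
im=np.load('pics/w4im.npy')
cv2.imwrite('pics/w4c.png',cv2.resize(im[180:280,260:365,::-1],None,fx=6,fy=6,interpolation=cv2.INTER_CUBIC))
```

```text
(no output)
```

View pics/w4c.png

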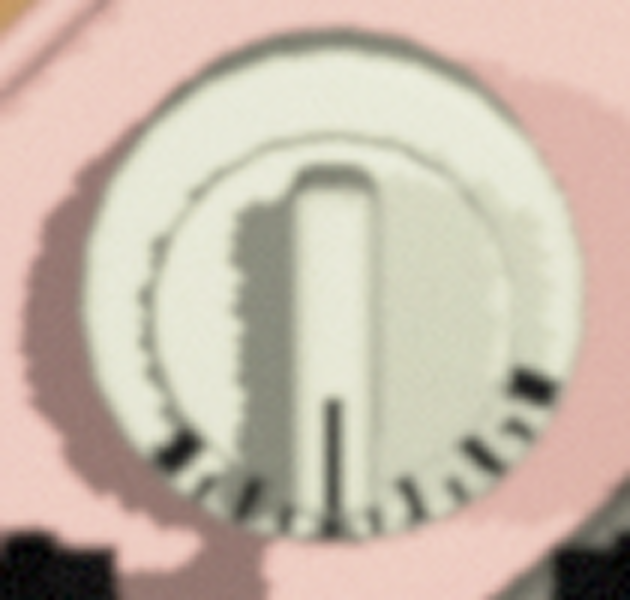

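The enlarged crop shows the pointer (332,400→530) lying on the long six-minute rib at about (333,530). The ten mark is at (178,450) and zero at (535,388). I'll confirm this numerically and check the other objects.

Run:
```python
from h import *
T=np.load('pics/w4T.npy'); K=camera_info('wrist')['intrinsics']
def rp(c,z): c=np.array(c,float); return ray_plane(260+(c[:,0]+.5)/6-.5,180+(c[:,1]+.5)/6-.5,z,K,T)[:,:2]
rim=rp([(82,290),(582,290),(333,50),(333,542),(158,130),(510,130)],.077)
A=np.c_[2*rim,np.ones(len(rim))]; x=np.linalg.lstsq(A,(rim**2).sum(1),rcond=None)[0]; c=x[:2]
m=rp([(535,388),(178,450),(480,455),(412,500),(240,495)],.077)-c
a=np.degrees(np.arctan2(m[:,1],m[:,0])); print(c,a, 'zero est',a+np.degrees([0,2,.4,.8,1.6]))
z=(a+np.degrees([0,2,.4,.8,1.6])).mean()
p=rp([(332,200),(334,520)],.110); d=p[1]-p[0]; py=np.degrees(np.arctan2(d[1],d[0])); print('pointer',py,'dial',np.radians(z-py))
a0=np.load('pics/top0im.npy'); a1,_=get_image('top'); cv2.imwrite('pics/t5.png',a1[:,:,::-1])
b=np.abs(a0.astype(int)-a1).max(2)
for n,(u0,u1,v0,v1) in dict(soap=(150,210,258,302),rack=(213,282,265,308),tumbler=(308,355,262,308),tin=(384,430,258,304)).items():
    print(n,(b[v0:v1,u0:u1]>40).mean().round(4))
    (s,_),r=cv2.phaseCorrelate(cv2.cvtColor(a0[v0:v1,u0:u1],cv2.COLOR_RGB2GRAY).astype(np.float32),cv2.cvtColor(a1[v0:v1,u0:u1],cv2.COLOR_RGB2GRAY).astype(np.float32)),None
    print(s)
print(get_state()['ft_force'])
```

```text
[ 0.50275673 -0.24760088] [ 27.56103643 -85.86944939   4.14760097 -18.00523155 -65.16641994] zero est [27.56103643 28.72210963 27.06591277 27.83139206 26.50682728]
pointer -39.34858764634615 dial 1.1673816788942175
soap 0.0
(-0.1514198666469504, 0.532071320627864)
rack 0.0
(-0.06131169045110596, 0.46374792411174326)
tumbler 0.0
(-0.029698726881068893, 0.06100804053239273)
tin 0.0
(0.13716020322831213, 0.014493560974994324)
[-0.44236083  0.05518156  0.13808731]
```

View pics/t5.png

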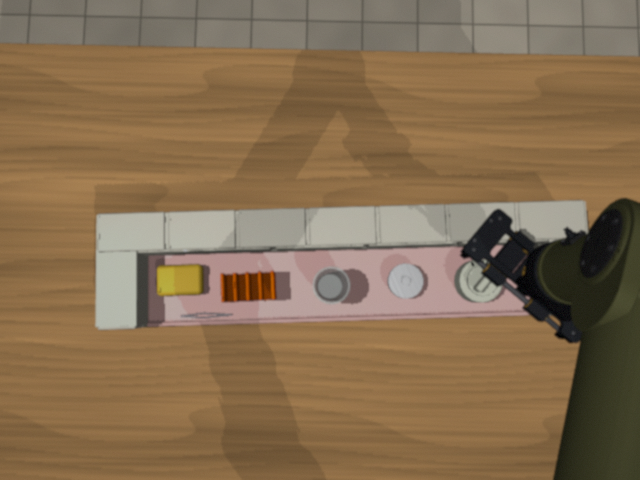

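Run:
```python
from bench import *
print(close_job(), get_state()['time'])
```

```text
the job is handed in; nothing more can be done
the job is handed in; nothing more can be done
```

I wound the timer clockwise past the ten-minute mark, held it against the end stop, turned it back to six minutes and let go. The job is handed in; it reports no verdict.

- **End stop:** it began pressing back at about 2.56 rad. I held it for about 1.4 s at 0.19–0.21 N m felt. That puts the stop torque at roughly 0.15–0.25 N m, inside the firm range and under the forcing limit.
- **Final dial position:** after release, the wrist picture shows the pointer on the six-minute rib. The two numeric estimates disagree slightly: 1.17 rad from the marks in the picture, and 1.20 rad from the tool yaw at release. Both are inside the 1.1–1.3 band.
- **Other objects:** the top camera shows the soap, rack, tin and tumbler where they started, to within about half a pixel (about 1 mm).
- **Robot:** the gripper is open about 13 cm above the dial's grip height and touching nothing, with a residual force under 0.5 N. The run took about 26 s of the 72 s allowed.

While the dial was gripped, sideways forces of up to about 5 N built up because the grip was 1–2 mm off the dial axis. I corrected for this along the way.

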